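Gauge the press blocks and hang them up

TASK

Check the ice-cream sandwich press blocks that are on the counter, thinnest first (yellow, then red, then blue; one may be missing): stand each on the plate of the height gauge under its foot, push the black pad down until the foot rests on the block, and hold it there for a second so that the gauge reads the thickness. Let the gauge spring up and hang every block by its handle on the rack's peg of the same colour, and leave the cup, ramekin, bell and jar where they stand.

Things in the scene. Friction and masses are not known exactly. Their poses are not given: they have to be found in the camera images.
- block_thin: Press block: white nylon, 120 (its x) x 60 (y) x 30 mm thick (z), 250 g +-20%, None if absent; origin at the centre of its underside. On its top an upright yellow stirrup handle 40 mm wide (y), 10 thick (x), 56 tall, gripped across its width; through it along x a window 24 mm wide, 48 tall from the block's top up (side bars and top bar 8 mm).
- block_thin_eye (a point): Point in the window of the yellow handle, on the block's centre line, 64 mm above the block's underside, 14 mm below the window's upper edge and 22 mm below the handle's top; axes as the block's.
- block_mid: Press block: white nylon, 120 (its x) x 60 (y) x 42 mm thick (z), 286 g +-20%, None if absent; origin at the centre of its underside. On its top an upright red stirrup handle 40 mm wide (y), 10 thick (x), 56 tall, gripped across its width; through it along x a window 24 mm wide, 48 tall from the block's top up (side bars and top bar 8 mm).
- block_mid_eye (a point): Point in the window of the red handle, on the block's centre line, 76 mm above the block's underside, 14 mm below the window's upper edge and 22 mm below the handle's top; axes as the block's.
- block_thick: Press block: white nylon, 120 (its x) x 60 (y) x 54 mm thick (z), 322 g +-20%, None if absent; origin at the centre of its underside. On its top an upright blue stirrup handle 40 mm wide (y), 10 thick (x), 56 tall, gripped across its width; through it along x a window 24 mm wide, 48 tall from the block's top up (side bars and top bar 8 mm).
- block_thick_eye (a point): Point in the window of the blue handle, on the block's centre line, 88 mm above the block's underside, 14 mm below the window's upper edge and 22 mm below the handle's top; axes as the block's.
- gauge_plate (a point): Where a block's underside centre goes: on the height gauge's fixed steel plate, its top 12 mm above the counter (x -105 to 160 mm, y +-75 mm here). +x points to the column, z up. A block, its length along x, is slid in from the open -x side under the raised foot. Column rods at x 135, y +-28 mm; crosspiece top 141 mm above the plate.
- gauge_foot: Brass foot of the gauge, 22 mm in diameter, origin at the centre of its underside, at x = 42 mm, y = 0 in the frame of gauge_plate (over one end of a block, beside its handle). It hangs from a grey arm (16 mm wide, top 26 mm above the foot's underside) that runs in +x to the slide.
- gauge_slide (a joint): Reading of the gauge in m: height of the foot's underside above the base plate, 0 to 0.080. A spring keeps it up at 0.080 (about 1 N there, 4 N at 0.030); pushing the black pad straight down lowers slide, arm and foot together, until the foot rests on the block and the reading is the block's thickness. Released, it springs up again.
- press_pad (a point): Centre of the top face of the black round press pad (40 mm diameter) on the slide's stem, at x = 105 mm, y = 0 in the frame of gauge_plate and 110 mm above the foot's underside (190 mm above the plate when up). Push it down with closed fingers.
- peg_thin: Yellow flat-bar peg, 12 mm wide, 9 mm thick, with a yellow collar round the rack's rail. Origin at its root on the rail's front face, 240 mm above the counter; the peg runs 80 mm towards -x here, sloping up 20 degrees to its tip. Rail: along y, 24 mm high, x 0 to 20 mm (collar from x = -1). Pegs 130 mm apart; posts 195 mm either side of the middle peg.
- peg_thin_mid (a point): Point on the axis of the yellow peg 45 mm from its root along the peg; axes as the peg's body. A good place to hang the handle.
- peg_mid: Red flat-bar peg, 12 mm wide, 9 mm thick, with a red collar round the rack's rail. Origin at its root on the rail's front face, 240 mm above the counter; the peg runs 80 mm towards -x here, sloping up 20 degrees to its tip. Rail: along y, 24 mm high, x 0 to 20 mm (collar from x = -1). Pegs 130 mm apart; posts 195 mm either side of the middle peg.
- peg_mid_mid (a point): Point on the axis of the red peg 45 mm from its root along the peg; axes as the peg's body. A good place to hang the handle.
- peg_thick: Blue flat-bar peg, 12 mm wide, 9 mm thick, with a blue collar round the rack's rail. Origin at its root on the rail's front face, 240 mm above the counter; the peg runs 80 mm towards -x here, sloping up 20 degrees to its tip. Rail: along y, 24 mm high, x 0 to 20 mm (collar from x = -1). Pegs 130 mm apart; posts 195 mm either side of the middle peg.
- peg_thick_mid (a point): Point on the axis of the blue peg 45 mm from its root along the peg; axes as the peg's body. A good place to hang the handle.
- cup: Frosted blue glass sundae cup, 110 mm tall, 80 mm across, loose bystander, origin at the centre of its underside.
- ramekin: White ramekin, 45 mm tall, 84 mm across, loose bystander, origin at the centre of its underside.
- bell: Nickel hand bell, 70 mm tall, 72 mm across, loose bystander, origin at the centre of its underside.
- jar: Lidded jar, 100 mm tall, 68 mm across, loose bystander, origin at the centre of its underside.
Things that resemble listed ones, but are neither listed nor needed, are in the scene too. What is shaped like the block_thin but green or pink is not meant.

How it is judged:
On the way, in this order (a step that is already met when the one before it is completed fails the run):
1. the gauge foot rests on the yellow block (30 mm) standing on the gauge plate, so that the gauge reads its thickness to within a few mm, held for half a second (z of gauge_foot in the frame of block_thin between 0.0275 and 0.0325 m and z of block_thin in the frame of gauge_plate between -0.0025 and 0.0025 m and contact force between gauge_foot and block_thin above 0.1 N and angle between block_thin's own z axis and vertical below 0.1 rad), for 0.5 s.
2. the gauge foot rests on the red block (42 mm) standing on the gauge plate, so that the gauge reads its thickness to within a few mm, held for half a second (z of gauge_foot in the frame of block_mid between 0.0395 and 0.0445 m and z of block_mid in the frame of gauge_plate between -0.0025 and 0.0025 m and contact force between gauge_foot and block_mid above 0.1 N and angle between block_mid's own z axis and vertical below 0.1 rad), for 0.5 s.
3. the gauge foot rests on the blue block (54 mm) standing on the gauge plate, so that the gauge reads its thickness to within a few mm, held for half a second (z of gauge_foot in the frame of block_thick between 0.0515 and 0.0565 m and z of block_thick in the frame of gauge_plate between -0.0025 and 0.0025 m and contact force between gauge_foot and block_thick above 0.1 N and angle between block_thick's own z axis and vertical below 0.1 rad), for 0.5 s.
At the end, for the whole second after the job is handed in: Every block present hangs by its handle on the peg of its colour (borne by the peg, eye within 14 mm sideways of it, at most 75 mm out from the rail face, tilted under 0.45 rad, not swinging over 0.2 m/s), the gauge reads over 75 mm, and the robot touches nothing (contact force between block_thin and peg_thin above 0.5 N and y of block_thin_eye in the frame of peg_thin between -0.014 and 0.014 m and x of block_thin_eye in the frame of peg_thin between -0.075 and 0.005 m and height (world z) of each of block_thin_eye, block_mid_eye, block_thick_eye above 0.21 m and angle between each of block_thin, block_mid, block_thick's own z axis and vertical below 0.45 rad and linear speed of each of block_thin, block_mid, block_thick below 0.2 m/s and contact force between block_mid and peg_mid above 0.5 N and y of block_mid_eye in the frame of peg_mid between -0.014 and 0.014 m and x of block_mid_eye in the frame of peg_mid between -0.075 and 0.005 m and contact force between block_thick and peg_thick above 0.5 N and y of block_thick_eye in the frame of peg_thick between -0.014 and 0.014 m and x of block_thick_eye in the frame of peg_thick between -0.075 and 0.005 m and value of joint gauge_slide above 0.075 m).
It fails at once if the cup is tipped over or shoved more than 3 cm (distance of cup from where it was at the start of the episode above 0.03 m or angle between cup's own z axis and vertical above 0.5 rad).
It fails at once if the ramekin is tipped over or shoved more than 3 cm (distance of ramekin from where it was at the start of the episode above 0.03 m or angle between ramekin's own z axis and vertical above 0.5 rad).
It fails at once if the bell is tipped over or shoved more than 3 cm (distance of bell from where it was at the start of the episode above 0.03 m or angle between bell's own z axis and vertical above 0.5 rad).
It fails at once if the jar is tipped over or shoved more than 3 cm (distance of jar from where it was at the start of the episode above 0.03 m or angle between jar's own z axis and vertical above 0.5 rad).
Of block_thin, block_mid, block_thick only 2 to 3 are there at a start; the rules pass over those that are not, and their reading is None.
At some moment in a run one of block_thin, block_mid, block_thick may be knocked a few centimetres aside while the robot is not near it.
It also fails if it takes over 210 s, if anything falls off the work surface, if the arm or the gripper's body presses on something with over 40 N, if the wrist force passes 120 N, or if a joint passes its speed limit or range.

ROBOT

A 6-joint arm with a two-finger parallel gripper is mounted at the origin on the work surface. World frame = base frame: x ahead of the robot, y to its left, z up, the work surface at z = 0. Lengths are in m, angles in rad, forces in N, time in s.
With the tool pointing down it reaches from about 0.35 to 0.975 m from the base axis. Payload 4.9 kg.
Tool frame: the origin (TCP) lies at the very end of the fingers, on their centre line; the grasp point (between the pads) lies 19 mm behind it; z points along the fingers, y is the line along which they close (so a half turn about z gives the same grasp; the last joint's range is limited). The gripper opens to 85 mm and grips with 20 to 120 N. Pads are 22 mm wide; open, the fingers measure 114 mm over their backs; the gripper's body (76 mm by 85 mm) begins 54 mm behind the grasp point. The pads swing forward as they close: fully open they stand 13 mm farther back than shut.
Start: joints at [1.122, 0.053, 1.613, -0, 1.476, -0.119], TCP at [0.202, 0.591, 0.231] pointing down, gripper open.
Joint ranges: [-3.01, 3.01], [-1.01, 2.22], [0.06, 2.58], [-1.02, 4.17], [0.09, 2.62], [-3.14, 3.14]. Speed limits (rad/s): [2.57, 2.57, 3.14, 3.14, 3.14, 3.14].

INTERFACE

Orientations are given as a unit quaternion [x, y, z, w].
In Python, from station import bot gives the robot as it stands.
- The arm moves only by the tool step_arm, never from a script. Its argument "steps" is a list that holds one entry, the list of rows, each a list of 4 numbers: the shift along the tool's x, y, z scaled (see below), then the turn about the tool's z scaled (see below). In form: [[[tx, ty, tz, twist], ...]]. A call has 1 to 12 rows; each row shifts and turns the commanded pose from where the row before left it, along the tool's axes as they then stand; what a row does not reach is not made up. The controller multiplies each number of a shift by 3 cm and each number of a turn by 0.12 rad. A row lasts 1/10 s, in which the tool goes at most 50 mm and 8.59 degrees, less where a joint would pass 70% of its speed; a pose out of reach is approached as far as the arm can. A call with a number of a shift or a turn outside -1 to 1 is refused whole. A call with a gripper value outside its range is refused whole. "claw" is the finger opening in mm, from 0 to 85.4, set as the call begins (left out, the last holds). The fingers move at their own pace and stop on an object; "newtons" is the grip in N (left out, the last holds). Time passes only in rows, so rows that do not move let the fingers close. It gives the time, the measured TCP pose, the force, the opening and the grip force at its end, in the units of the state.
- bot.observe(): the state, without advancing time (a new reading comes with each control period).
- bot.grab_frame(name): name is "scene" or "top" or "wrist"; returns a dict with "img" (420x560x3 uint8, red, green, blue), "range_z" (420x560 float32, m along the optical axis (not along the pixel's ray), 0 where there is no reading), "camera_matrix" (3x3 intrinsics, pixels), "position" and "attitude" of the camera in the world. Camera axes: x right, y up, looking along -z (the intrinsics and any distortion apply to the point x, -y, -z); pixel columns grow to the right and rows downward; lengths in m; the calibration is good to about 2 mm. A picture is of the moment at which its call begins.
- bot.sign_off(): hands the job in; it is judged then, once.
The state is a dict: "time": time; "joints": joint angles; "joint_vel": joint speeds; "tau": joint torques, N m; "position": TCP position; "ee_rot": TCP orientation; "force": force on the tool from outside, world axes, zero at the start; "torque": the same for the moment, N m; "gripper_width": opening from 0.0 (shut) to 1.0 (fully open); "grasp_force": force on a finger pad.
Only numpy, scipy, OpenCV 4.12 (cv2) and the standard library are available. Lean on these libraries where they do the work, as an engineer would, in place of code of your own. Each camera call takes 0.05 s, during which the arm holds its last target. There are 200 camera calls.

## Working session

There is one attempt and no reset: what is moved stays moved. The work goes in short steps, Python scripts to look and compute and a tool call to move; the robot and the scene stay as the last step left them, time stands still between calls to the robot, and variables do not carry over. Pictures are saved under pics/ and viewed, at most 14 in all, crops included, and the job is handed in when it is done.

Besides the shell and the picture viewer there is one more tool, called as name(argument=value, ...) on one line, values as JSON. step_arm: Moves the arm, as the interface text tells. Shifts and turns lie within -1 to 1; 1 stands for 3 cm of shift or 0.12 rad of turn. Its arguments: {"type":"object","properties":{"steps":{"type":"array"},"claw":{"type":"number"},"newtons":{"type":"number"}},"required":["steps"]}

```bash
mkdir -p pics; ls
python3 - <<'E'
from station import bot
import cv2,numpy as np
o=bot.observe(); print(o)
ims=[]
for n in("scene","top"):
    f=bot.grab_frame(n); np.savez("%s0.npz"%n,**f)
    print(n,f["camera_matrix"],f["position"],f["attitude"],(f["range_z"]>0).mean())
    cv2.imwrite("pics/%s0.png"%n,f["img"][:,:,::-1])
E
```

```text
pics
{'time': 0.0, 'joints': array([ 1.12201563e+00,  5.33404463e-02,  1.61429523e+00,  4.47507236e-05,
        1.47599358e+00, -1.18976552e-01]), 'joint_vel': array([ 0.00028086, -0.00091706, -0.00099301, -0.00083107, -0.0002197 ,
        0.00154432]), 'tau': array([-1.66911414e-03, -3.93698430e+01, -3.70160973e+01, -3.61849980e-04,
        7.31302847e-03,  1.29316536e-06]), 'position': array([0.20211396, 0.5907623 , 0.23007245]), 'ee_rot': array([ 1.64157760e-01,  9.86433572e-01, -9.71310041e-04, -3.06589159e-04]), 'force': array([ 0.01952052,  0.46320932, -0.24677266]), 'torque': array([ 0.0425703 ,  0.05333325, -0.03757286]), 'grasp_force': 0.0, 'gripper_width': 1.0027531568664623}
scene [[450.17017455   0.         286.81830906]
 [  0.         450.17017455 200.49281887]
 [  0.           0.           1.        ]] [ 1.13914796 -0.18542969  1.1853036 ] [0.22272379 0.18670379 0.60223074 0.74354148] 0.9959821428571428
top [[423.16343456   0.         282.41558285]
 [  0.         423.16343456 216.61360502]
 [  0.           0.           1.        ]] [ 0.34598145 -0.04060528  1.20472569] [ 0.03756815 -0.04862055 -0.69567195  0.71572705] 0.9958971088435374
```

View pics/scene0.png

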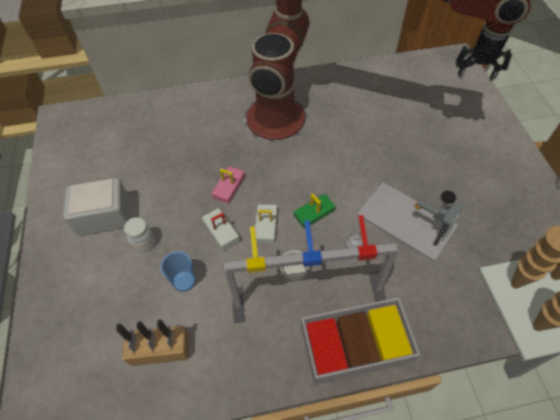

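View pics/top0.png

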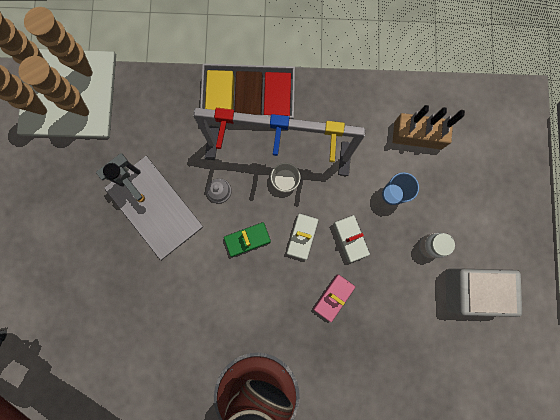

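The scene view shows the rack in front with yellow, blue and red pegs at (254,245), (309,240) and (365,235), and the gauge at (430,215).

Candidates in the top view:
- **Yellow block:** white with a yellow handle at (304,237). Lookalikes are green at (247,240) and pink at (334,299).
- **Red block:** white with a red handle at (351,239). Only the red bin at (278,92) is a similar colour.
- **Blue block:** none visible.

I choose the white blocks.

```bash
cat > h.py <<'E'
import numpy as np,cv2
from scipy.spatial.transform import Rotation as R
def cloud(f):
    K=f["camera_matrix"];z=f["range_z"];v,u=np.mgrid[:z.shape[0],:z.shape[1]]
    p=np.stack([(u-K[0,2])*z/K[0,0],-(v-K[1,2])*z/K[1,1],-z],-1)
    P=p@R.from_quat(f["attitude"]).as_matrix().T+f["position"]
    P[z<=0]=np.nan
    return P
def hsv(f): return cv2.cvtColor(np.ascontiguousarray(f["img"]),cv2.COLOR_RGB2HSV)
def rect(xy):
    (c,s,a)=cv2.minAreaRect((np.asarray(xy)*1000).astype(np.float32))
    a=a if s[0]>s[1] else a+90
    return np.round(c,1),np.round(sorted(s),1),round((a+90)%180-90,1)
def comps(m,mn=15):
    n,l,st,c=cv2.connectedComponentsWithStats(m.astype(np.uint8))
    return [(l==i,c[i]) for i in range(1,n) if st[i,4]>=mn]
E
cat > m0.py <<'E'
from h import *
for n in("top","scene"):
    f=dict(np.load(n+"0.npz"));P=cloud(f);H=hsv(f);z=P[...,2]
    print("==",n,"table z",np.nanmedian(z[180:240,60:500]))
    h,s,v=H[...,0],H[...,1],H[...,2]
    def show(name,m,mn=15):
        for q,c in comps(m,mn): 
            p=P[q]; print(name,c.round(),len(p),rect(p[:,:2]),"z",np.percentile(p[:,2],[5,50,95]).round(4), "mean",p.mean(0).round(4))
    show("white",(s<45)&(v>130)&(z>.02)&(z<.07)&(P[...,1]<.3),60)
    show("yel",(h>20)&(h<33)&(s>150)&(z>.03)&(z<.3))
    show("red",((h<6)|(h>174))&(s>170)&(v>90)&(z>.03)&(z<.3)&(P[...,0]>.1))
    show("blu",(h>108)&(h<125)&(s>150)&(z>.03)&(z<.3))
    show("plate",(z>.007)&(z<.017)&(P[...,1]>.2)&(P[...,1]<.65),300)
    show("black",(v<60)&(z>.18)&(z<.22)&(P[...,1]>.2)&(P[...,1]<.65))
    show("tall",(z>.02)&(z<.22)&(P[...,0]>.2)&(P[...,0]<.8)&(abs(P[...,1])<.6),150)
E
python3 m0.py
```

```text
== top table z 0.0023365316482599763
white [284. 183.] 75 (array([589.6, -61.4]), array([60.8, 81.7]), 87.2) z [0.0424 0.0456 0.0495] mean [ 0.5838 -0.0595  0.0458]
white [217. 187.] 73 (array([563.4, 128. ]), array([30.8, 31.6]), 4.5) z [0.0462 0.0492 0.0649] mean [0.564  0.1253 0.0505]
white [303. 236.] 699 (array([ 437.6, -114.3]), array([ 58.2, 117.6]), -15.0) z [0.0276 0.0313 0.0348] mean [ 0.4382 -0.1151  0.0313]
white [348. 227.] 400 (array([ 464.2, -237.7]), array([55.8, 59.7]), -64.1) z [0.0398 0.043  0.047 ] mean [ 0.4643 -0.2377  0.0431]
white [357. 250.] 376 (array([ 404.4, -263.1]), array([52.1, 58.4]), -65.7) z [0.0395 0.0434 0.0467] mean [ 0.4036 -0.2638  0.0433]
yel [219.  89.] 1042 (array([847.2, 135.9]), array([ 79.2, 123.3]), 0.4) z [0.0511 0.0557 0.0593] mean [0.8453 0.1328 0.0552]
yel [334. 135.] 392 (array([ 640.5, -166. ]), array([ 43.1, 100.3]), -5.7) z [0.242  0.2558 0.27  ] mean [ 0.6567 -0.1674  0.2558]
yel [245. 237.] 56 (array([425.1,  39.5]), array([12.3, 39. ]), 28.7) z [0.0701 0.0869 0.0901] mean [0.4256 0.0399 0.0851]
yel [303. 235.] 56 (array([ 437.5
[... 6629 characters left out ...]
z [0.0203 0.0765 0.2014] mean [0.77   0.4962 0.091 ]
tall [178. 270.] 917 (array([ 568.6, -376.7]), array([78.2, 78.7]), 54.0) z [0.0264 0.0783 0.1114] mean [ 0.5667 -0.3775  0.0745]
tall [384. 271.] 312 (array([707.8, 146.9]), array([14.3, 24.3]), 36.1) z [0.0327 0.1279 0.2073] mean [0.7096 0.1478 0.1246]
tall [233. 289.] 241 (array([ 674.8, -233.1]), array([13. , 24.5]), -49.7) z [0.0358 0.1311 0.211 ] mean [ 0.6778 -0.2358  0.1273]
tall [351. 315.] 1611 (array([781.3,  49.1]), array([ 37.4, 261.5]), -90.0) z [0.0376 0.0555 0.0714] mean [0.7797 0.0485 0.0559]
tall [153. 343.] 2369 (array([ 748.7, -451.9]), array([ 71.6, 151.5]), 85.3) z [0.0332 0.0711 0.1951] mean [ 0.7576 -0.4466  0.0876]
```

```bash
cat > mv.py <<'E'
# usage: mv.py x y z yaw_deg  -> world target, gives tool-axis moves (twist first)
import sys
from h import *
from station import bot
def plan(x,y,z,yaw):
    o=bot.observe();M=R.from_quat(o["ee_rot"]).as_matrix();p=o["position"]
    cy=np.degrees(np.arctan2(M[1,0],M[0,0]))
    print("t",round(o["time"],2),"now",p.round(4),"yaw",round(cy%360,2),"tilt",round(np.degrees(np.arccos(-M[2,2])),2),"F",o["force"].round(1),"grip",round(o["gripper_width"],3),round(o["grasp_force"],1))
    tw=-((yaw-cy+180)%360-180)
    a=np.radians(yaw);d=np.array([x,y,z])-p
    ux=np.array([np.cos(a),np.sin(a)]);uy=np.array([np.sin(a),-np.cos(a)])
    print("twist units",round(np.radians(tw)/.12,2)," shift units x,y,z",np.round([d[:2]@ux/.03,d[:2]@uy/.03,-d[2]/.03],2))
if __name__=="__main__": plan(*map(float,sys.argv[1:5]))
E
python3 - <<'E'
from h import *
for n in("top","scene"):
    f=dict(np.load(n+"0.npz"));P=cloud(f);H=hsv(f);h,s,v=[H[...,i] for i in range(3)];z=P[...,2]
    m=(z>.238)&(z<.262)&(s<70)&(P[...,0]>.6)&(P[...,0]<.8)&(P[...,1]>-.28)&(P[...,1]<.2)
    top=m&(z>.249)
    print(n,"rail",rect(P[top][:,:2]))
    for k,hm in(("y",(h>20)&(h<33)&(s>150)),("r",((h<6)|(h>174))&(s>170)),("b",(h>108)&(h<125)&(s>150))):
        q=hm&(z>.24)&(z<.3)&(P[...,0]>.58)&(P[...,0]<.76); p=P[q]
        print(k,len(p),"minx",p[np.argsort(p[:,0])[:5]].mean(0).round(4),end=" ")
        bar=p[(p[:,0]<.672)]; print("bar",rect(bar[:,:2]), "collar",rect(p[p[:,0]>.688][:,:2]))
E
python3 mv.py .4378 -.1154 .25 165
```

```text
top rail (array([665.2, -38.1]), array([ 65.6, 398.5]), 85.0)
y 376 minx [ 0.5913 -0.1627  0.2689] bar (array([ 631.8, -170. ]), array([41.6, 80.6]), 2.6) collar (array([ 689.6, -167.9]), array([ 2.8, 37.2]), 89.0)
r 368 minx [0.6137 0.0968 0.2674] bar (array([642.6,  94.2]), array([12.1, 59.4]), -4.6) collar (array([700.5,  89.7]), array([24.7, 42.8]), 86.8)
b 344 minx [ 0.6024 -0.0325  0.2695] bar (array([636.6, -35.6]), array([11.2, 71.1]), -5.4) collar (array([694.7, -40.8]), array([13.5, 39.9]), 89.7)
scene rail (array([662. , -40.1]), array([ 73.4, 397.8]), 84.9)
y 354 minx [ 0.5948 -0.1655  0.2689] bar (array([ 632.4, -170.4]), array([37.5, 78.7]), -0.3) collar (array([ 690.7, -171. ]), array([ 6.1, 39.5]), 86.4)
r 288 minx [0.6206 0.0946 0.2703] bar (array([645.5,  92.4]), array([ 8.3, 52. ]), -4.7) collar (array([702.3,  87.2]), array([26.9, 37.8]), 83.3)
b 239 minx [ 0.6149 -0.0342  0.2665] bar (array([639.7, -37.4]), array([ 7.8, 64. ]), -5.6) collar (array([695.4, -42.6]), array([15.9, 38.9]), 86.5)
t 0.1 now [0.2022 0.5908 0.2302] yaw 161.1 tilt 0.11 F [-0.1 -0.4 -0.4] grip 1.005 0.0
twist units -0.57  shift units x,y,z [-13.68 -20.71  -0.66]
```

step_arm(steps=[[[0,0,-0.66,-0.57],[-0.65,-0.986,0,0],[-0.65,-0.986,0,0],[-0.65,-0.986,0,0],[-0.65,-0.986,0,0],[-0.65,-0.986,0,0],[-0.65,-0.986,0,0],[-0.65,-0.986,0,0],[-0.65,-0.986,0,0],[-0.65,-0.986,0,0],[-0.65,-0.986,0,0],[-0.65,-0.986,0,0]]], claw=85, newtons=40)

```text
time: 1.3
position: [0.3254, 0.2202, 0.2506]
ee_rot: [0.13, 0.992, -0.0, -0.0]
force: [0.9, -0.0, 0.3]
gripper_width: 0.997
grasp_force: 0.0
```

step_arm(steps=[[[-0.65,-0.986,0,0],[-0.65,-0.986,0,0],[-0.65,-0.986,0,0],[-0.65,-0.986,0,0],[-0.65,-0.986,0,0],[-0.65,-0.986,0,0],[-0.65,-0.986,0,0],[-0.65,-0.986,0,0],[-0.65,-0.986,0,0],[-0.65,-0.986,0,0],[0,0,0,0],[0,0,0,0]]])

```text
time: 2.5
position: [0.4371, -0.1149, 0.2504]
ee_rot: [0.131, 0.991, 0.0, -0.001]
force: [-0.2, -0.2, -0.5]
gripper_width: 0.999
grasp_force: 0.0
```

```bash
python3 mv.py .4378 -.1154 .2 165
cat > w.py <<'E'
# wrist look: block top faces / handles
import sys
from h import *
from station import bot
name=sys.argv[1]
f=bot.grab_frame("wrist");np.savez(name+".npz",**f);cv2.imwrite("pics/%s.png"%name,f["img"][:,:,::-1])
P=cloud(f);H=hsv(f);h,s,v=[H[...,i] for i in range(3)];z=P[...,2]
print("table",np.nanmedian(z[abs(z)<.01]))
for k,m in(("y",(h>20)&(h<33)&(s>130)),("r",((h<6)|(h>174))&(s>150)),("white",(s<45)&(v>120)&(z<.05))):
    for q,c in comps(m&(z>.02),150):
        p=P[q];print(k,c.round(),rect(p[:,:2]),"z",np.percentile(p[:,2],[5,50,95]).round(4))
E
python3 w.py w1
```

```text
t 2.5 now [ 0.4371 -0.1149  0.2504] yaw 164.94 tilt 0.1 F [-0.2 -0.2 -0.5] grip 0.999 0.0
twist units -0.01  shift units x,y,z [-0.03 -0.01  1.68]
table 0.0008151090082074708
y [144.  47.] (array([ 271.6, -205.6]), array([ 9.8, 39.4]), 55.7) z [0.046  0.0859 0.0875]
y [425. 140.] (array([426.6,  49.5]), array([29.8, 49.3]), 22.2) z [0.0395 0.0851 0.0875]
y [283. 192.] (array([ 437.9, -114. ]), array([ 8.7, 38.1]), 74.7) z [0.0733 0.0864 0.0877]
r [154. 227.] (array([ 435.1, -250.6]), array([ 9.1, 38.5]), -67.4) z [0.0973 0.0986 0.0997]
white [282. 177.] (array([ 437.8, -115. ]), array([ 59.9, 117.5]), -15.1) z [0.0288 0.0306 0.032 ]
white [152. 188.] (array([ 405.3, -263.4]), array([55.1, 59.3]), -67.4) z [0.0409 0.0426 0.0438]
white [192. 230.] (array([ 463.9, -239.2]), array([58.7, 59.6]), -67.1) z [0.0411 0.0427 0.0438]
white [491. 233.] (array([564.6, 118.5]), array([43.2, 46.7]), -36.5) z [0.0339 0.0452 0.0494]
white [340. 281.] (array([582.8, -73.9]), array([38.9, 80.3]), -58.8) z [0.0422 0.0457 0.0471]
```

View pics/w1.png

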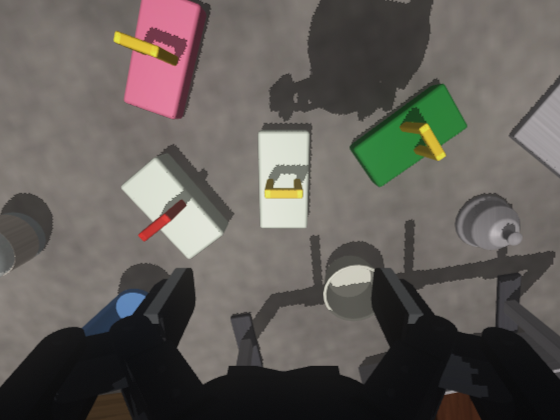

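The wrist view shows the white block with the yellow handle at (284,190) under the tool. Green at (410,140), pink at (165,55) and the red block at (172,205) lie clear of it. I descend and grip.

step_arm(steps=[[[-0.03,0,1,0],[0,0,1,0],[0,0,1,0],[0,0,1,0],[0,0,1,0],[0,0,1,0],[0,0,0.68,0],[0,0,0,0],[0,0,0,0]]])

```text
time: 3.45
position: [0.4383, -0.114, 0.0511]
ee_rot: [0.13, 0.992, 0.0, -0.0]
force: [-0.1, -0.8, -0.1]
gripper_width: 0.992
grasp_force: 0.0
```

step_arm(steps=[[[0,0,0,0],[0,0,0,0],[0,0,0,0],[0,0,0,0],[0,0,0,0],[0,0,0,0],[0,0,0,0],[0,0,0,0]]], claw=20, newtons=40)

```text
time: 4.25
position: [0.4392, -0.1152, 0.052]
ee_rot: [0.13, 0.991, -0.0, 0.001]
force: [-1.1, 1.2, 7.4]
gripper_width: 0.459
grasp_force: 41.2
```

step_arm(steps=[[[0,0,-0.5,0],[0,0,-1,0],[0,0,-1,0],[0,0,-1,0],[0,0,0,0],[0,0,0,0]]])

```text
time: 4.85
position: [0.4381, -0.1148, 0.1551]
ee_rot: [0.13, 0.991, -0.0, -0.0]
force: [-0.8, 1.1, -3.1]
gripper_width: 0.463
grasp_force: 41.0
```

```bash
python3 mv.py .3908 .2058 .12 221;python3 w.py w2
```

```text
t 4.85 now [ 0.4381 -0.1148  0.1551] yaw 165.02 tilt 0.01 F [-0.8  1.1 -3.1] grip 0.463 41.0
twist units -8.14  shift units x,y,z [-5.82  9.1   1.17]
table 0.000764609500037039
y [85. 18.] (array([ 269.2, -205.7]), array([14.1, 43.4]), 52.8) z [0.042  0.0855 0.0873]
y [481. 149.] (array([424.3,  53. ]), array([38.1, 48.1]), 22.1) z [0.0384 0.0823 0.0874]
y [283. 292.] (array([ 436.6, -114.3]), array([10.6, 39.3]), 74.7) z [0.1462 0.1876 0.1904]
r [102. 271.] (array([ 434.8, -250.5]), array([ 9.3, 39. ]), -67.5) z [0.0971 0.0985 0.0996]
white [134. 236.] (array([ 435.2, -250.8]), array([ 60.3, 120. ]), 22.4) z [0.0408 0.0426 0.0437]
white [546. 266.] (array([561.5, 109.2]), array([23.8, 54.6]), -8.1) z [0.0323 0.0384 0.047 ]
```

step_arm(steps=[[[0,0,-0.4,-0.9],[0,0,-0.3,-0.9],[0,0,0,-0.9],[0,0,0,-0.9],[0,0,0,-0.9],[0,0,0,-0.9],[0,0,0,-0.9],[0,0,0,-0.9],[0,0,0,-0.94],[0,0,0,0]]])

```text
time: 5.9
position: [0.437, -0.1143, 0.1739]
ee_rot: [-0.35, 0.937, 0.002, -0.002]
force: [-0.5, 0.1, -2.8]
gripper_width: 0.462
grasp_force: 40.9
```

step_arm(steps=[[[-0.58,0.91,0,0],[-0.58,0.91,0,0],[-0.58,0.91,0,0],[-0.58,0.91,0,0],[-0.58,0.91,0,0],[-0.58,0.91,0,0],[-0.58,0.91,0,0],[-0.58,0.91,0,0],[-0.58,0.91,0,0],[-0.58,0.91,0,0],[0,0,0,0],[0,0,0,0]]])

```text
time: 7.1
position: [0.3897, 0.2054, 0.1751]
ee_rot: [-0.35, 0.937, -0.0, -0.001]
force: [-0.3, -0.2, -2.4]
gripper_width: 0.46
grasp_force: 41.7
```

```bash
python3 mv.py .3908 .2058 .07 221
python3 - <<'E'
from h import *
from station import bot
f=bot.grab_frame("wrist");np.savez("w3.npz",**f);cv2.imwrite("pics/w3.png",f["img"][:,:,::-1])
P=cloud(f);z=P[...,2];H=hsv(f)
for q,c in comps((z>.007)&(z<.017)&(P[...,1]>.15),300): p=P[q];print("plate",c,len(p),rect(p[:,:2]),np.median(p[:,2]))
for q,c in comps((z>.19)&(z<.215)&(H[...,2]<70)&(P[...,0]>.5),100): p=P[q];print("pad",c,len(p),rect(p[:,:2]),np.median(p[:,2]))
E
```

```text
t 7.1 now [0.3897 0.2054 0.1751] yaw 220.99 tilt 0.17 F [-0.3 -0.2 -2.4] grip 0.46 41.7
twist units -0.0  shift units x,y,z [-0.04 -0.02  3.5 ]
plate [221.59625963 240.52805281] 909 (array([475.6, 193.6]), array([21.8, 59. ]), 40.6) 0.012772912522670432
plate [342.66422466 240.54456654] 819 (array([390.7, 291.5]), array([20.1, 58.3]), 41.2) 0.012750778268904583
plate [282.52558415 350.43152913] 3381 (array([539.5, 335.1]), array([ 61. , 126.8]), -49.2) 0.01298480365552035
```

View pics/w3.png

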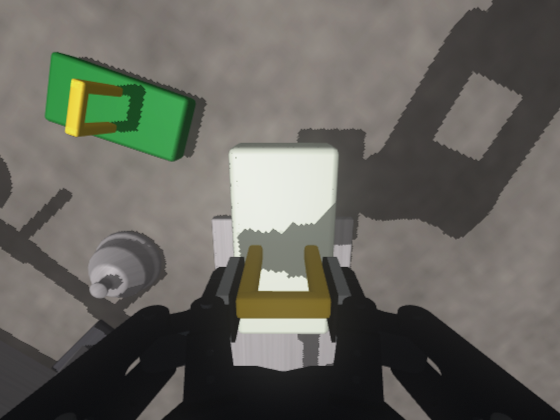

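The wrist view shows the yellow block upright in the grip over the plate's open end. Plate edges are at (215,240) and (350,240), so it is centred. Next I lower it, slide it in and release.

step_arm(steps=[[[-0.04,0,1,0],[0,0,1,0],[0,0,1,0],[0,0,0.5,0],[0,0,0,0]]])

```text
time: 7.65
position: [0.3892, 0.2042, 0.0683]
ee_rot: [-0.349, 0.937, 0.0, -0.004]
force: [-0.3, 0.6, -2.4]
gripper_width: 0.462
grasp_force: 41.7
```

step_arm(steps=[[[-0.6,0,0,0],[-0.6,0,0,0],[-0.6,0,0,0],[-0.6,0,0,0],[-0.6,0,0,0],[-0.6,0,0,0],[-0.6,0,0,0],[-0.13,0,0,0],[0,0,0,0],[0,0,0.1,0],[0,0,0.08,0],[0,0,0,0]]])

```text
time: 8.85
position: [0.4887, 0.2907, 0.0656]
ee_rot: [-0.35, 0.937, -0.0, -0.001]
force: [0.7, -0.0, -1.7]
gripper_width: 0.464
grasp_force: 41.7
```

```bash
python3 mv.py .489 .291 .064 221
```

```text
t 8.85 now [0.4887 0.2907 0.0656] yaw 220.97 tilt 0.09 F [ 0.7 -0.  -1.7] grip 0.464 41.7
twist units -0.0  shift units x,y,z [-0.01 -0.    0.05]
```

step_arm(steps=[[[0,0,0.05,0],[0,0,0,0],[0,0,0,0],[0,0,0,0],[0,0,0,0],[0,0,0,0]]], claw=60)

```text
time: 9.45
position: [0.4896, 0.2914, 0.0649]
ee_rot: [-0.35, 0.937, -0.0, 0.0]
force: [-0.4, -0.8, -0.3]
gripper_width: 0.705
grasp_force: 0.0
```

step_arm(steps=[[[0,0,-0.6,0],[0,0,-1,0],[0,0,-1,0],[0,0,-1,0],[0,0,-1,0],[0,0,-1,0],[0,0,-0.4,0],[0,0,0,0]]])

```text
time: 10.25
position: [0.4906, 0.2918, 0.2471]
ee_rot: [-0.35, 0.937, 0.0, 0.002]
force: [0.5, 0.1, -0.4]
gripper_width: 0.704
grasp_force: 0.0
```

step_arm(steps=[[[-0.7,0,0,0],[-0.7,0,0,0],[-0.7,0,0,0],[-0.7,0,0,0],[-0.7,0,0,0],[0,0,0,0],[0,0,0,0],[0,0,0,0]]], claw=0)

```text
time: 11.05
position: [0.5679, 0.3596, 0.2435]
ee_rot: [-0.35, 0.937, -0.0, -0.001]
force: [-0.1, -0.2, 0.5]
gripper_width: 0.001
grasp_force: 0.0
```

```bash
python3 mv.py .5685 .3595 .202 221
cat > g.py <<'E'
import sys
from h import *
from station import bot
f=bot.grab_frame("scene");P=cloud(f);z=P[...,2];n=sys.argv[1]
np.savez(n+".npz",**f)
cv2.imwrite("pics/%s.png"%n,cv2.resize(f["img"][130:290,340:520,::-1],None,fx=4,fy=3.7,interpolation=2))
E
python3 g.py g1
```

```text
t 11.05 now [0.5679 0.3596 0.2435] yaw 220.98 tilt 0.13 F [-0.1 -0.2  0.5] grip 0.001 0.0
twist units -0.0  shift units x,y,z [-0.01 -0.01  1.38]
```

View pics/g1.png

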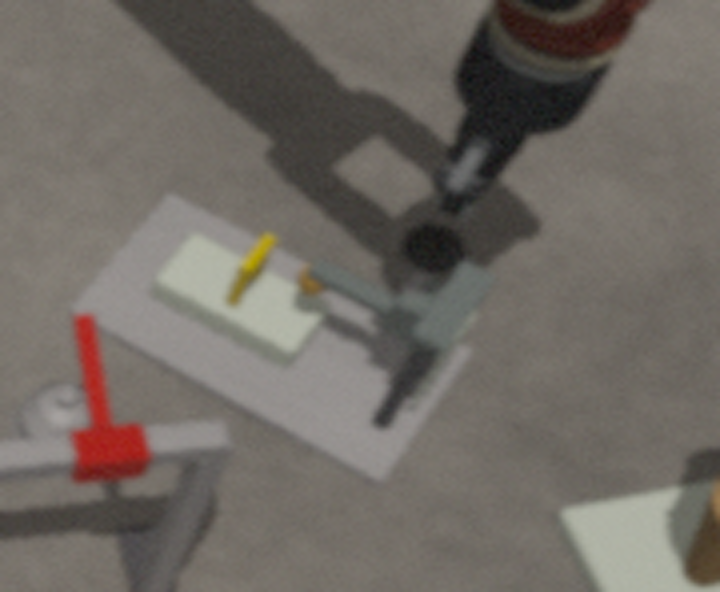

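The crop shows the yellow block (240,300) standing on the plate with the brass foot (310,282) above its end, and the closed fingers over the pad (432,247). I push down.

step_arm(steps=[[[0,0,0.6,0],[0,0,0.6,0],[0,0,0.3,0],[0,0,0.3,0],[0,0,0.3,0],[0,0,0.3,0],[0,0,0.3,0],[0,0,0.2,0],[0,0,0.05,0],[0,0,0.05,0],[0,0,0,0],[0,0,0,0]]])

```text
time: 12.3
position: [0.5688, 0.3602, 0.1552]
ee_rot: [-0.35, 0.937, -0.0, 0.0]
force: [-1.6, -2.0, 3.3]
gripper_width: -0.004
grasp_force: 1.8
```

```bash
python3 mv.py .5685 .3595 .151 221
```

```text
t 12.3 now [0.5688 0.3602 0.1552] yaw 220.99 tilt 0.01 F [-1.6 -2.   3.3] grip -0.004 1.8
twist units -0.0  shift units x,y,z [ 0.02 -0.01  0.14]
```

Spring force is 3.3 N. I push further in small steps until the force jumps.

step_arm(steps=[[[0,0,0.05,0],[0,0,0.05,0],[0,0,0.05,0],[0,0,0,0],[0,0,0,0]]])

```text
time: 12.8
position: [0.569, 0.3603, 0.152]
ee_rot: [-0.35, 0.937, -0.0, 0.0]
force: [-5.6, -3.1, 9.0]
gripper_width: 0.004
grasp_force: 4.6
```

step_arm(steps=[[[0,0,0.04,0],[0,0,0,0],[0,0,0,0]]])

```text
time: 13.1
position: [0.5691, 0.3604, 0.1519]
ee_rot: [-0.35, 0.937, -0.0, 0.0]
force: [-6.3, -2.5, 13.1]
gripper_width: 0.0
grasp_force: 6.5
```

step_arm(steps=[[[0,0,0.04,0],[0,0,0,0],[0,0,0,0]]])

```text
time: 13.4
position: [0.5691, 0.3604, 0.1519]
ee_rot: [-0.35, 0.937, -0.0, 0.001]
force: [-8.8, -4.8, 17.4]
gripper_width: -0.004
grasp_force: 8.4
```

step_arm(steps=[[[0,0,0,0],[0,0,0,0],[0,0,0,0],[0,0,0,0],[0,0,0,0],[0,0,0,0],[0,0,0,0],[0,0,0,0],[0,0,0,0],[0,0,0,0],[0,0,0,0],[0,0,0,0]]])

```text
time: 14.6
position: [0.5692, 0.3604, 0.1519]
ee_rot: [-0.35, 0.937, -0.0, 0.001]
force: [-8.9, -3.9, 18.0]
gripper_width: 0.0
grasp_force: 8.4
```

```bash
python3 mv.py .5685 .3595 .25 221
python3 - <<'E'
from h import *
from station import bot
f=bot.grab_frame("scene");P=cloud(f);H=hsv(f);z=P[...,2]
g=np.array([.489,.291]);d=np.array([.755,.656]);q=P[...,:2]-g;gx=q@d;gy=q@np.array([-.656,.755])
m=(abs(gx-.042)<.01)&(abs(gy)<.008)&(z>.02);print("foot arm z",np.percentile(z[m],[10,50,90]),m.sum(),"expect top .068")
m=(gx<0.02)&(gx>-.07)&(abs(gy)<.04)&(z>.033)&(z<.05);print("block",rect(P[m][:,:2]),np.median(z[m]))
E
```

```text
t 14.6 now [0.5692 0.3604 0.1519] yaw 221.0 tilt 0.06 F [-8.9 -3.9 18. ] grip 0.0 8.4
twist units -0.0  shift units x,y,z [ 0.04 -0.01 -3.27]
foot arm z [0.04589689 0.06653513 0.06931355] 38 expect top .068
block (array([474.3, 275.4]), array([62.8, 82.8]), 39.9) 0.04183932427775017
```

step_arm(steps=[[[0,0,-0.3,0],[0,0,-0.3,0],[0,0,-0.4,0],[0,0,-0.5,0],[0,0,-0.5,0],[0,0,-0.7,0],[0,0,-0.7,0],[0,0,0,0]]])

```text
time: 15.45
position: [0.5705, 0.3611, 0.2547]
ee_rot: [-0.35, 0.937, 0.0, 0.004]
force: [0.1, -0.0, 0.6]
gripper_width: 0.001
grasp_force: 0.0
```

step_arm(steps=[[[0.7,0,0,0],[0.7,0,0,0],[0.7,0,0,0],[0.7,0,0,0],[0.7,0,0,0],[0,0,0,0],[0,0,0,0]]], claw=70)

```text
time: 16.15
position: [0.4895, 0.2914, 0.2493]
ee_rot: [-0.35, 0.937, 0.0, -0.0]
force: [0.0, 0.6, 0.3]
gripper_width: 0.821
grasp_force: 0.0
```

```bash
python3 mv.py .489 .291 .064 221; python3 w.py w4
```

```text
t 16.15 now [0.4895 0.2914 0.2493] yaw 220.98 tilt 0.01 F [0.  0.6 0.3] grip 0.821 0.0
twist units -0.0  shift units x,y,z [0.02 0.   6.18]
table 0.0007812479065630873
y [283. 193.] (array([487.7, 290. ]), array([ 8.3, 37.5]), -49.1) z [0.0973 0.0986 0.0998]
y [ 23. 317.] (array([808.3, 147.5]), array([ 46.7, 193.4]), -0.1) z [0.0545 0.0561 0.0573]
white [124. 133.] (array([567.8, 123.4]), array([47.3, 56.4]), 45.9) z [0.0328 0.0458 0.0492]
white [282. 175.] (array([488.6, 290.1]), array([ 60. , 119.7]), 40.8) z [0.041  0.0426 0.0439]
```

step_arm(steps=[[[0.05,0,1,0],[0,0,1,0],[0,0,1,0],[0,0,1,0],[0,0,1,0],[0,0,0.7,0],[0,0,0.46,0],[0,0,0,0],[0,0,0,0]]])

```text
time: 17.1
position: [0.4891, 0.2908, 0.0657]
ee_rot: [-0.35, 0.937, 0.0, 0.0]
force: [0.5, -0.1, -0.4]
gripper_width: 0.819
grasp_force: 0.0
```

step_arm(steps=[[[0,0,0,0],[0,0,0,0],[0,0,0,0],[0,0,0,0],[0,0,0,0],[0,0,0,0],[0,0,0,0]]], claw=20)

```text
time: 17.8
position: [0.4894, 0.2911, 0.0669]
ee_rot: [-0.35, 0.937, 0.0, 0.001]
force: [-1.0, 1.1, 5.0]
gripper_width: 0.461
grasp_force: 41.2
```

step_arm(steps=[[[0,0,-0.3,0],[0,0,0,0],[0.8,0,0,0],[0.8,0,0,0],[0.8,0,0,0],[0.8,0,0,0],[0.8,0,0,0],[0,0,-1,0],[0,0,-1,0],[0,0,-1,0],[0,0,0,0]]])

```text
time: 18.9
position: [0.4004, 0.2124, 0.1687]
ee_rot: [-0.35, 0.937, -0.0, 0.004]
force: [0.9, 1.3, -2.0]
gripper_width: 0.458
grasp_force: 41.3
```

```bash
python3 mv.py .48 -.155 .3 174.8;python3 - <<'E'
from h import *
from station import bot
f=bot.grab_frame("top");P=cloud(f);H=hsv(f);h,s,v=[H[...,i] for i in range(3)];z=P[...,2]
for q,c in comps((s<45)&(v>120)&(z>.036)&(z<.05),80): p=P[q];print(c.round(),rect(p[:,:2]))
for q,c in comps(((h<6)|(h>174))&(s>150)&(z>.08)&(z<.12),20): p=P[q];print("red",c.round(),rect(p[:,:2]))
E
```

```text
t 18.9 now [0.4004 0.2124 0.1687] yaw 220.98 tilt 0.51 F [ 0.9  1.3 -2. ] grip 0.458 41.3
twist units 6.72  shift units x,y,z [ -3.75 -11.96  -4.38]
[219. 187.] (array([566.1, 123.6]), array([35.2, 45.5]), -61.7)
[347. 227.] (array([ 462.7, -239.1]), array([58.6, 59.6]), 22.4)
[357. 250.] (array([ 405.2, -263.5]), array([52.7, 59.8]), -67.9)
red [355. 237.] (array([ 435. , -249.7]), array([ 8.2, 38.3]), -66.8)
```

Run:
```python
from h import *
for n in("top","scene"):
    f=dict(np.load(n+"0.npz"));P=cloud(f);H=hsv(f);h,s,v=[H[...,i] for i in range(3)];z=P[...,2]
    for k,hm,x1 in(("y",(h>20)&(h<33)&(s>120),.655),("r",((h<6)|(h>174))&(s>140),.675),("b",(h>108)&(h<125)&(s>120),.665)):
        p=P[hm&(z>.235)&(z<.3)&(P[...,0]>.58)&(P[...,0]<.76)]
        b=p[(p[:,0]<x1)]
        c=np.polyfit(b[:,0]-.63,b[:,1],1);cz=np.polyfit(b[:,0]-.63,b[:,2],1)
        d=np.array([np.cos(np.radians(5.2)),-np.sin(np.radians(5.2))])
        al=p[:,:2]@d; ac=p[:,:2]@[d[1]*-1,d[0]]
        wide=[a for a in np.arange(.5,.8,.002) if np.ptp(ac[abs(al-a)<.002]) >.025] if 0 else []
        w=np.array([[a,np.ptp(ac[abs(al-a)<.002]) if (abs(al-a)<.002).sum()>2 else 0] for a in np.arange(.55,.8,.003)])
        col=w[w[:,1]>.028,0]
        print(n,k,"y@.63",c[1].round(4),"slope",np.degrees(c[0]).round(1),"z@.63",cz.round(3),"al tip",np.percentile(al,1).round(4),"collar",col[[0,-1]].round(4) if len(col) else None,"ac",np.median(ac[al<al.min()+.06]).round(4))
```

```text
top y y@.63 -0.1651 slope -4.8 z@.63 [-0.354  0.259] al tip 0.6041 collar [0.676 0.703] ac -0.1073
top r y@.63 0.095 slope -5.4 z@.63 [-0.344  0.267] al tip 0.6029 collar [0.676 0.703] ac 0.1517
top b y@.63 -0.0352 slope -5.4 z@.63 [-0.347  0.263] al tip 0.6037 collar [0.676 0.7  ] ac 0.0219
scene y y@.63 -0.1676 slope -4.8 z@.63 [-0.371  0.258] al tip 0.6061 collar [0.679 0.706] ac -0.1098
scene r y@.63 0.093 slope -3.8 z@.63 [-0.379  0.266] al tip 0.6095 collar [0.682 0.703] ac 0.1501
scene b y@.63 -0.0364 slope -6.2 z@.63 [-0.341  0.261] al tip 0.6174 collar [0.679 0.703] ac 0.0212
```

step_arm(steps=[[[0,0,-0.6,0.84],[0,0,-0.6,0.84],[0,0,-0.6,0.84],[0,0,-0.5,0.84],[0,0,-0.5,0.84],[0,0,0,0.84],[0,0,0,0.84],[0,0,0,0.84],[0,0,0,0],[0,0,0,0]]])

```text
time: 19.95
position: [0.3971, 0.2114, 0.246]
ee_rot: [0.044, 0.999, -0.001, -0.002]
force: [-0.2, -0.4, -1.7]
gripper_width: 0.461
grasp_force: 41.2
```

step_arm(steps=[[[-0.3,-0.99,0,0],[-0.3,-0.99,0,0],[-0.3,-0.99,0,0],[-0.3,-0.99,0,0],[-0.3,-0.99,0,0],[-0.3,-0.99,0,0],[-0.3,-0.99,0,0],[-0.3,-0.99,0,0],[-0.3,-0.99,0,0],[-0.3,-0.99,0,0],[-0.3,-0.99,0,0],[-0.3,-0.99,0,0]]])

```text
time: 21.15
position: [0.4728, -0.1543, 0.2471]
ee_rot: [0.045, 0.999, 0.0, -0.001]
force: [0.3, -0.6, -1.9]
gripper_width: 0.46
grasp_force: 41.6
```

step_arm(steps=[[[0,0,0,0],[0,0,0,0],[0,0,0,0]]])

```text
time: 21.45
position: [0.4727, -0.1523, 0.2475]
ee_rot: [0.045, 0.999, 0.0, -0.001]
force: [-1.3, 0.7, -1.8]
gripper_width: 0.459
grasp_force: 41.8
```

```bash
python3 mv.py .5369 -.1578 .253 174.8
python3 - <<'E'
from h import *
from station import bot
d=np.array([.9959,-.0906]);n=np.array([.0906,.9959])
for c in("scene","top","wrist"):
    f=bot.grab_frame(c);P=cloud(f);H=hsv(f);h,s,v=[H[...,i] for i in range(3)];z=P[...,2]
    m=(h>20)&(h<33)&(s>120)&(z>.2)&(z<.32)&(P[...,0]<.55)&(P[...,0]>.3)
    p=P[m]; 
    if len(p): print(c,len(p),"handle al,ac",rect(np.c_[p[:,:2]@d,p[:,:2]@n]),"top z",np.percentile(p[:,2],98).round(4))
    m=(h>20)&(h<33)&(s>120)&(z>.24)&(z<.3)&(P[...,0]>.57)&(P[...,0]<.66);p=P[m]
    if len(p)>20: print("peg ac",np.median(p[:,:2]@n),len(p))
    cv2.imwrite("pics/hang_%s.png"%c,f["img"][:,:,::-1])
E
```

```text
t 21.45 now [ 0.4727 -0.1523  0.2475] yaw 174.86 tilt 0.07 F [-1.3  0.7 -1.8] grip 0.459 41.8
twist units 0.01  shift units x,y,z [-2.15  0.01 -0.18]
scene 104 handle al,ac (array([ 481.3, -121.5]), array([16.8, 69.1]), 77.7) top z 0.3101
peg ac -0.10959702288959049 153
peg ac -0.10709388206544296 105
wrist 3711 handle al,ac (array([ 482.2, -108.6]), array([10.6, 39.5]), 89.0) top z 0.2806
```

step_arm(steps=[[[0,0,-0.18,0],[-0.6,0,0,0],[-0.6,0,0,0],[-0.6,0,0,0],[-0.6,0,0,0],[-0.2,0,0,0],[0,0,0,0],[0,0,0,0]]])

```text
time: 22.4
position: [0.5502, -0.1599, 0.2536]
ee_rot: [0.045, 0.999, -0.0, -0.0]
force: [0.3, -0.0, -2.6]
gripper_width: 0.458
grasp_force: 41.8
```

```bash
python3 mv.py .6006 -.1636 .253 174.8
python3 - <<'E'
from h import *
from station import bot
a=bot.grab_frame("scene")["img"];b=bot.grab_frame("wrist")["img"]
a=cv2.resize(a[170:290,190:350],(640,480),interpolation=2)[:,:,::-1]
cv2.imwrite("pics/h1.png",np.hstack([cv2.resize(a,(400,300)),cv2.resize(b[:,:,::-1],(400,300))]))
E
```

```text
t 22.4 now [ 0.5502 -0.1599  0.2536] yaw 174.8 tilt 0.03 F [ 0.3 -0.  -2.6] grip 0.458 41.8
twist units 0.0  shift units x,y,z [-1.68  0.03  0.02]
```

View pics/h1.png

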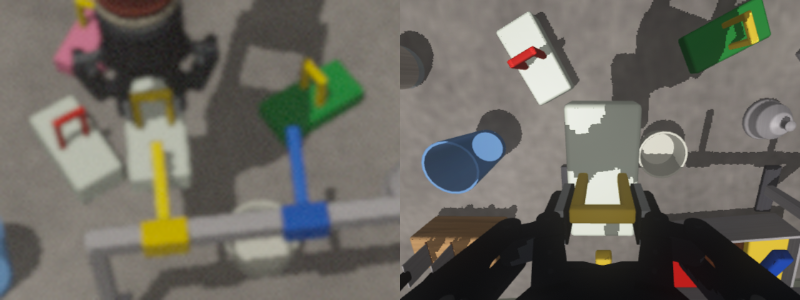

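The left crop shows the handle window (152,105) in line with the yellow peg's tip (156,145). In the right (wrist) view the tip (604,257) is centred below the handle. I go in.

step_arm(steps=[[[-0.3,0,0,0],[-0.3,0,0,0],[-0.3,0,0,0],[-0.3,0,0,0],[-0.3,0,0,0],[-0.18,0.02,0,0],[0,0,0,0],[0,0,0,0]]])

```text
time: 23.3
position: [0.6009, -0.1641, 0.2533]
ee_rot: [0.045, 0.999, 0.0, -0.0]
force: [-0.4, -1.1, -1.8]
gripper_width: 0.46
grasp_force: 41.8
```

step_arm(steps=[[[0,0,0.13,0],[-0.2,0,0.07,0],[-0.2,0,0.07,0],[-0.2,0,0.07,0],[-0.2,0,0.07,0],[0,0,0,0],[0,0,0,0]]])

```text
time: 24.0
position: [0.6249, -0.1663, 0.241]
ee_rot: [0.045, 0.999, 0.0, -0.0]
force: [0.0, -0.2, -2.4]
gripper_width: 0.461
grasp_force: 41.8
```

```bash
python3 mv.py .6265 -.166 .24 174.8
```

```text
t 24.0 now [ 0.6249 -0.1663  0.241 ] yaw 174.79 tilt 0.03 F [ 0.  -0.2 -2.4] grip 0.461 41.8
twist units -0.0  shift units x,y,z [-0.05  0.02  0.03]
```

step_arm(steps=[[[0,0,0.05,0],[0,0,0.03,0],[0,0,0,0]]])

```text
time: 24.3
position: [0.6248, -0.1664, 0.2391]
ee_rot: [0.046, 0.999, -0.0, 0.0]
force: [-0.3, 0.4, -1.8]
gripper_width: 0.461
grasp_force: 42.0
```

step_arm(steps=[[[0,0,0.03,0],[0,0,0,0]]])

```text
time: 24.5
position: [0.625, -0.1665, 0.2388]
ee_rot: [0.046, 0.999, -0.0, 0.0]
force: [-1.3, 0.3, 0.7]
gripper_width: 0.455
grasp_force: 42.2
```

step_arm(steps=[[[0,0,0.03,0],[0,0,0,0]]])

```text
time: 24.7
position: [0.6252, -0.1665, 0.2386]
ee_rot: [0.045, 0.999, -0.0, 0.001]
force: [-1.5, 0.3, 5.4]
gripper_width: 0.461
grasp_force: 42.6
```

The block bears on the peg. I release it and rise.

step_arm(steps=[[[0,0,-0.03,0],[0,0,0,0],[0,0,0,0],[0,0,0,0],[0,0,0,0],[0,0,0,0]]], claw=62)

```text
time: 25.3
position: [0.6248, -0.1663, 0.2377]
ee_rot: [0.045, 0.999, 0.0, -0.0]
force: [-0.5, 0.5, 1.2]
gripper_width: 0.726
grasp_force: 0.0
```

step_arm(steps=[[[0,0,-0.4,0],[0,0,-0.6,0],[0,0,-0.7,0],[0,0,-0.7,0],[0,0,0,0],[0,0,0,0]]])

```text
time: 25.9
position: [0.6253, -0.1665, 0.3116]
ee_rot: [0.045, 0.999, -0.0, 0.001]
force: [-0.3, -0.1, -0.2]
gripper_width: 0.727
grasp_force: 0.0
```

```bash
python3 mv.py .435 -.2505 .31 202.7
cat > c.py <<'E'
import sys
from h import *
from station import bot
a=bot.grab_frame("scene")["img"];b=bot.grab_frame("wrist")["img"]
a=cv2.resize(a[170:290,190:350] if sys.argv[2]=="y" else a[170:290,290:450],(400,300),interpolation=2)[:,:,::-1]
cv2.imwrite("pics/%s.png"%sys.argv[1],np.hstack([a,cv2.resize(b[:,:,::-1],(400,300))]))
E
python3 c.py h2 y
```

```text
t 25.9 now [ 0.6253 -0.1665  0.3116] yaw 174.79 tilt 0.16 F [-0.3 -0.1 -0.2] grip 0.727 0.0
twist units -4.06  shift units x,y,z [ 6.93 -0.14  0.05]
```

View pics/h2.png

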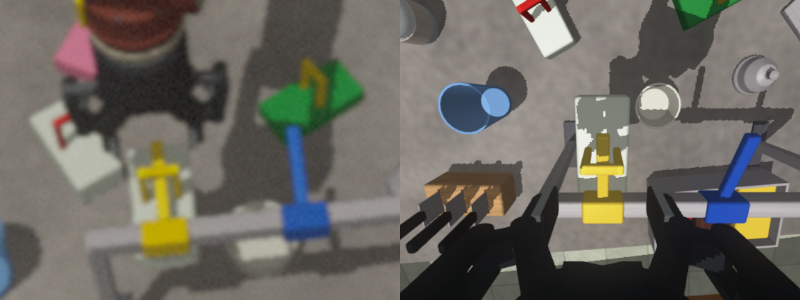

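The yellow block hangs on its peg: handle over the peg at (157,170) left and (602,165) right. The red block is at (75,135) left. I go to it.

step_arm(steps=[[[0,0,0,-0.82],[0,0,0,-0.81],[0,0,0,-0.81],[0,0,0,-0.81],[0,0,0,-0.81],[0.9,0,0,0],[0.9,0,0,0],[0.9,0,0,0],[0.9,0,0,0],[0.9,0,0,0],[0.9,-0.14,0,0],[0.9,0,0,0]]], claw=85)

```text
time: 27.2
position: [0.4506, -0.2433, 0.3082]
ee_rot: [-0.197, 0.98, 0.001, -0.001]
force: [1.2, 1.0, -0.0]
gripper_width: 0.996
grasp_force: 0.0
```

step_arm(steps=[[[0.6,0,1,0],[0,0,1,0],[0,0,0,0],[0,0,0,0]]])

```text
time: 27.6
position: [0.435, -0.2496, 0.2489]
ee_rot: [-0.197, 0.98, 0.001, -0.001]
force: [0.2, -0.4, 0.1]
gripper_width: 0.995
grasp_force: 0.0
```

```bash
python3 mv.py .435 -.2505 .064 202.6; python3 w.py w5
```

```text
t 27.6 now [ 0.435  -0.2496  0.2489] yaw 202.71 tilt 0.15 F [ 0.2 -0.4  0.1] grip 0.995 0.0
twist units 0.02  shift units x,y,z [ 0.01 -0.03  6.16]
table 0.0008193384566133055
y [393.  48.] (array([ 271.8, -206.6]), array([10.3, 39.3]), 55.6) z [0.0473 0.0858 0.0875]
y [511. 273.] (array([420.4,  63.9]), array([39.3, 68.9]), -77.6) z [0.0384 0.0753 0.0872]
r [281. 195.] (array([ 434.9, -251.1]), array([ 8.5, 37.5]), -67.6) z [0.0971 0.0987 0.0999]
white [280. 178.] (array([ 435.3, -251.6]), array([ 60.1, 118.3]), 22.4) z [0.041  0.0427 0.0439]
white [379. 349.] (array([604.4, -29.2]), array([ 9.6, 42.6]), 2.7) z [0.0215 0.0339 0.045 ]
```

step_arm(steps=[[[0.02,-0.05,1,0.02],[0,0,1,0],[0,0,1,0],[0,0,1,0],[0,0,1,0],[0,0,0.7,0],[0,0,0.46,0],[0,0,0,0],[0,0,0,0]]])

```text
time: 28.55
position: [0.4366, -0.2524, 0.0666]
ee_rot: [-0.196, 0.981, -0.001, 0.001]
force: [1.2, 0.0, 0.3]
gripper_width: 0.995
grasp_force: 0.0
```

step_arm(steps=[[[0,0,0,0],[0,0,0,0],[0,0,0,0],[0,0,0,0],[0,0,0,0],[0,0,0,0],[0,0,0,0],[0,0,0,0]]], claw=20)

```text
time: 29.35
position: [0.436, -0.2519, 0.0662]
ee_rot: [-0.196, 0.981, -0.0, 0.0]
force: [-1.5, 2.9, 6.4]
gripper_width: 0.46
grasp_force: 40.5
```

step_arm(steps=[[[0,0,-0.6,0],[0,0,-1,0],[0,0,-1,0],[0,0,-1,0],[0,0,-0.6,-0.67],[0,0,0,-0.67],[0,0,0,-0.67],[0,0,0,-0.66],[0,0,0,0],[0,0,0,0]]])

```text
time: 30.35
position: [0.4351, -0.2514, 0.1902]
ee_rot: [-0.349, 0.937, 0.001, -0.0]
force: [-0.3, -0.7, -3.4]
gripper_width: 0.455
grasp_force: 41.4
```

```bash
python3 mv.py .3908 .2058 .19 221
```

```text
t 30.35 now [ 0.4351 -0.2514  0.1902] yaw 220.82 tilt 0.08 F [-0.3 -0.7 -3.4] grip 0.455 41.4
twist units -0.03  shift units x,y,z [-8.880e+00  1.247e+01  1.000e-02]
```

step_arm(steps=[[[-0.68,0.96,0,-0.03],[-0.68,0.96,0,0],[-0.68,0.96,0,0],[-0.68,0.96,0,0],[-0.68,0.96,0,0],[-0.68,0.96,0,0],[-0.68,0.96,0,0],[-0.68,0.96,0,0],[-0.68,0.96,0,0],[-0.68,0.96,0,0],[-0.68,0.96,0,0],[-0.68,0.96,0,0]]])

```text
time: 31.55
position: [0.3922, 0.171, 0.1909]
ee_rot: [-0.351, 0.937, -0.0, 0.0]
force: [-0.2, -0.3, -3.7]
gripper_width: 0.457
grasp_force: 42.0
```

step_arm(steps=[[[-0.68,0.96,0,0],[0,0,0,0],[0,0,0,0]]])

```text
time: 31.85
position: [0.3887, 0.205, 0.1907]
ee_rot: [-0.352, 0.936, -0.0, -0.0]
force: [-0.3, -0.6, -2.9]
gripper_width: 0.462
grasp_force: 42.4
```

```bash
python3 mv.py .3908 .2058 .084 221; python3 w.py w6
```

```text
t 31.85 now [0.3887 0.205  0.1907] yaw 221.19 tilt 0.07 F [-0.3 -0.6 -2.9] grip 0.462 42.4
twist units 0.03  shift units x,y,z [-0.07 -0.03  3.56]
table 0.0007590361991157701
y [ 98. 108.] (array([425.8,  40.1]), array([10.7, 39.2]), 22.1) z [0.0399 0.0843 0.0875]
r [285. 303.] (array([387.8, 204.5]), array([10. , 38.9]), -49.9) z [0.2141 0.2231 0.2242]
white [116. 260.] (array([560.2, 121.9]), array([47.2, 49.1]), -3.7) z [0.0325 0.0449 0.0494]
```

step_arm(steps=[[[-0.07,-0.03,1,0.03],[0,0,1,0],[0,0,1,0],[0,0,0.55,0],[0,0,0,0]]])

```text
time: 32.4
position: [0.3891, 0.2034, 0.0813]
ee_rot: [-0.348, 0.937, -0.0, -0.003]
force: [-0.4, 0.0, -3.2]
gripper_width: 0.459
grasp_force: 42.4
```

step_arm(steps=[[[-0.6,0,0,0],[-0.6,0,0,0],[-0.6,0,0,0],[-0.6,0,0,0],[-0.6,0,0,0],[-0.6,0,0,0],[-0.6,0,0,0],[-0.13,0,0,0],[0,0,0,0],[0,0,0.08,0],[0,0,0.08,0],[0,0,0,0]]])

```text
time: 33.6
position: [0.4886, 0.2899, 0.0791]
ee_rot: [-0.349, 0.937, -0.0, -0.001]
force: [-0.7, 0.4, -2.0]
gripper_width: 0.459
grasp_force: 42.4
```

```bash
python3 mv.py .489 .291 .078 221
```

```text
t 33.6 now [0.4886 0.2899 0.0791] yaw 220.91 tilt 0.09 F [-0.7  0.4 -2. ] grip 0.459 42.4
twist units -0.01  shift units x,y,z [-0.03  0.02  0.04]
```

step_arm(steps=[[[0,0,0.04,0],[0,0,0,0],[0,0,0,0],[0,0,0,0],[0,0,0,0],[0,0,0,0]]], claw=60)

```text
time: 34.2
position: [0.4896, 0.2906, 0.0787]
ee_rot: [-0.35, 0.937, 0.0, 0.0]
force: [0.5, 0.1, -0.1]
gripper_width: 0.703
grasp_force: 0.0
```

step_arm(steps=[[[0,0,-0.6,0],[0,0,-1,0],[0,0,-1,0],[0,0,-1,0],[0,0,-1,0],[0,0,-1,0],[0,0,0,0]]])

```text
time: 34.9
position: [0.4918, 0.2916, 0.2527]
ee_rot: [-0.35, 0.937, 0.0, 0.005]
force: [0.4, 0.4, 1.3]
gripper_width: 0.703
grasp_force: 0.0
```

step_arm(steps=[[[-0.7,0.01,0,0],[-0.7,0,0,0],[-0.7,0,0,0],[-0.7,0,0,0],[-0.73,0,0,0],[0,0,0,0],[0,0,0,0],[0,0,0,0]]], claw=0)

```text
time: 35.7
position: [0.5686, 0.3596, 0.246]
ee_rot: [-0.35, 0.937, -0.0, -0.001]
force: [-0.1, 0.1, -0.3]
gripper_width: 0.002
grasp_force: 0.0
```

```bash
python3 mv.py .5685 .3595 .167 221; python3 g.py g2
```

```text
t 35.7 now [0.5686 0.3596 0.246 ] yaw 220.92 tilt 0.07 F [-0.1  0.1 -0.3] grip 0.002 0.0
twist units -0.01  shift units x,y,z [ 0.01 -0.    2.63]
```

View pics/g2.png

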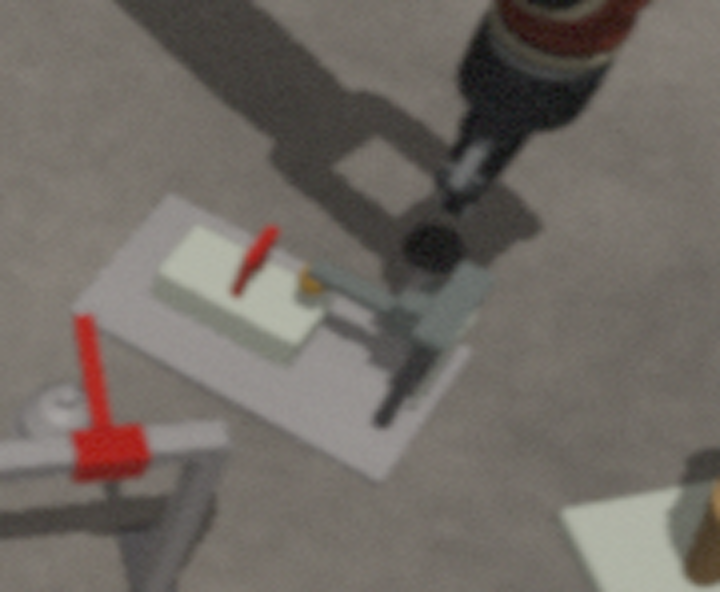

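The crop shows the red block (245,295) on the plate with the foot (310,282) over its end. I push.

step_arm(steps=[[[0,0,0.6,0],[0,0,0.6,0],[0,0,0.3,0],[0,0,0.3,0],[0,0,0.3,0],[0,0,0.3,0],[0,0,0.2,0],[0,0,0.1,0],[0,0,0.05,0],[0,0,0.04,0],[0,0,0,0],[0,0,0,0]]])

```text
time: 36.95
position: [0.5694, 0.3602, 0.164]
ee_rot: [-0.35, 0.937, -0.0, 0.0]
force: [-3.2, -1.6, 5.0]
gripper_width: 0.001
grasp_force: 2.7
```

step_arm(steps=[[[0,0,0.05,0],[0,0,0.03,0],[0,0,0,0],[0,0,0,0]]])

```text
time: 37.35
position: [0.5695, 0.3602, 0.1639]
ee_rot: [-0.35, 0.937, -0.0, 0.0]
force: [-6.8, -3.8, 13.2]
gripper_width: 0.003
grasp_force: 6.3
```

step_arm(steps=[[[0,0,0.03,0],[0,0,0,0],[0,0,0,0],[0,0,0,0],[0,0,0,0],[0,0,0,0],[0,0,0,0],[0,0,0,0],[0,0,0,0],[0,0,0,0],[0,0,0,0],[0,0,0,0]]])

```text
time: 38.55
position: [0.5695, 0.3603, 0.1639]
ee_rot: [-0.35, 0.937, -0.0, 0.001]
force: [-9.2, -4.2, 15.4]
gripper_width: -0.001
grasp_force: 7.7
```

step_arm(steps=[[[0,0,-0.3,0],[0,0,-0.3,0],[0,0,-0.4,0],[0,0,-0.5,0],[0,0,-0.5,0],[0,0,-0.7,0],[0,0,-0.3,0],[0,0,0,0]]])

```text
time: 39.35
position: [0.5703, 0.3607, 0.2524]
ee_rot: [-0.35, 0.937, 0.0, 0.002]
force: [0.4, -0.4, 0.4]
gripper_width: -0.001
grasp_force: 0.0
```

step_arm(steps=[[[0.7,0,0,0],[0.7,0,0,0],[0.7,0,0,0],[0.7,0,0,0],[0.7,0,0,0],[0,0,0,0],[0,0,0,0]]], claw=70)

```text
time: 40.05
position: [0.4899, 0.2914, 0.2489]
ee_rot: [-0.349, 0.937, 0.0, -0.0]
force: [0.1, -0.3, -0.1]
gripper_width: 0.817
grasp_force: 0.0
```

```bash
python3 mv.py .489 .291 .079 221; python3 w.py w7
```

```text
t 40.05 now [0.4899 0.2914 0.2489] yaw 220.91 tilt 0.02 F [ 0.1 -0.3 -0.1] grip 0.817 0.0
twist units -0.01  shift units x,y,z [0.03 0.01 5.66]
table 0.0007813754676373186
y [ 23. 317.] (array([808.4, 147.3]), array([ 46.9, 193.1]), -0.1) z [0.0545 0.0561 0.0573]
r [299. 225.] (array([500. , 321.2]), array([ 9.7, 39.1]), -50.3) z [0.109  0.1106 0.1118]
white [124. 133.] (array([567.8, 123.6]), array([46.9, 56.5]), 43.9) z [0.0327 0.0456 0.0492]
```

Run:
```python
from h import *
f=dict(np.load("w7.npz"));P=cloud(f);H=hsv(f);h,s,v=[H[...,i] for i in range(3)];z=P[...,2]
g=np.array([.489,.291]);d=np.array([.755,.656]);n=np.array([-.656,.755]);q=P[...,:2]-g;G=np.stack([q@d,q@n],-1)
for k,m in(("top",(s<45)&(v>100)&(z>.05)&(z<.058)),("handle",((h<6)|(h>174))&(s>150)&(z>.104)&(z<.115)),("armfoot",(z>.085)&(z<.125)&(s<120)&(abs(G[...,1])<.03)&(G[...,0]>.02))):
    for c,ce in comps(m,60): print(k,ce.round(),rect(G[c]),np.percentile(P[c][:,2],[5,50,95]).round(4),G[c].min(0).round(4),G[c].max(0).round(4))
cv2.imwrite("pics/w7c.png",cv2.resize(f["img"][100:300,180:400,::-1],None,fx=3,fy=3,interpolation=2))
```

```text
top [296. 188.] (array([27.4, 15.5]), array([ 60.1, 118. ]), -1.8) [0.0526 0.0546 0.0559] [-0.0316 -0.016 ] [0.0855 0.0469]
top [306. 243.] (array([71. , 26.5]), array([33.1, 35.5]), -87.7) [0.0533 0.0548 0.0559] [0.0538 0.0093] [0.0877 0.0441]
handle [299. 225.] (array([28.1, 15.6]), array([ 9.7, 39.1]), 88.8) [0.109  0.1106 0.1118] [ 0.023 -0.004] [0.0327 0.0351]
armfoot [286. 275.] (array([82.3, -2.7]), array([ 42.4, 115.1]), 13.2) [0.0971 0.1185 0.122 ] [ 0.0233 -0.0189] [0.1361 0.0299]
armfoot [260. 312.] (array([131.6, -25.8]), array([ 8.8, 10.1]), -7.9) [0.0867 0.1039 0.1232] [ 0.1272 -0.03  ] [ 0.1373 -0.0209]
```

View pics/w7c.png

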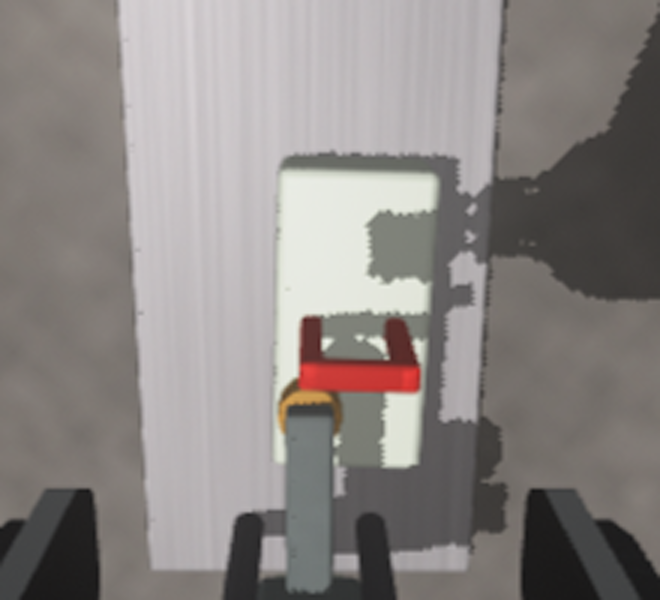

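The crop shows that the red block was knocked further in. Its handle bar (360,375) now stands right beside the foot (310,405). I'll grip the handle's rear part clear of the foot and drag the block back.

```bash
python3 mv.py .4920 .3142 .079 220
```

```text
t 40.1 now [0.4902 0.2916 0.2491] yaw 220.92 tilt 0.02 F [ 0.5 -0.2 -0.1] grip 0.82 0.0
twist units 0.13  shift units x,y,z [-0.53  0.54  5.67]
```

step_arm(steps=[[[-0.3,0.3,0,0.13],[-0.23,0.24,0,0],[0,0,1,0],[0,0,1,0],[0,0,1,0],[0,0,1,0],[0,0,1,0],[0,0,0.4,0],[0,0,0.27,0],[0,0,0,0],[0,0,0,0]]])

```text
time: 41.2
position: [0.4926, 0.3146, 0.081]
ee_rot: [-0.342, 0.94, 0.0, 0.001]
force: [-0.2, -0.1, -0.4]
gripper_width: 0.82
grasp_force: 0.0
```

step_arm(steps=[[[0,0,0,0],[0,0,0,0],[0,0,0,0],[0,0,0,0],[0,0,0,0],[0,0,0,0],[0,0,0,0]]], claw=20, newtons=30)

```text
time: 41.9
position: [0.4922, 0.3146, 0.0811]
ee_rot: [-0.342, 0.94, 0.0, 0.001]
force: [-1.1, 0.2, 6.0]
gripper_width: 0.46
grasp_force: 30.6
```

```bash
python3 mv.py .4920 .3142 .079 220; python3 w.py w8; python3 g.py g3
```

```text
t 41.9 now [0.4922 0.3146 0.0811] yaw 220.03 tilt 0.13 F [-1.1  0.2  6. ] grip 0.46 30.6
twist units 0.0  shift units x,y,z [ 0.01 -0.    0.07]
table 0.0007236674999432646
r [285. 309.] (array([499.3, 320.5]), array([10.4, 39.7]), -50.5) z [0.0765 0.1091 0.1114]
```

step_arm(steps=[[[0.3,0,-0.04,0],[0.5,0,0,0],[0.5,-0.1,0,0],[0.5,-0.2,0,0],[0.4,-0.2,0,0],[0,0,0,0],[0,0,0,0]]])

```text
time: 42.7
position: [0.4499, 0.2588, 0.0811]
ee_rot: [-0.342, 0.94, -0.001, -0.001]
force: [-5.3, -2.8, 8.6]
gripper_width: 0.459
grasp_force: 31.7
```

step_arm(steps=[[[0,0,0,0],[0,0,0,0],[0,0,0,0],[0,0,0,0],[0,0,-1,0],[0,0,-1,0],[0,0,-1,0],[0,0,-1,0],[0,0,0,0],[0,0,0,0]]], claw=75)

```text
time: 43.7
position: [0.451, 0.2603, 0.2013]
ee_rot: [-0.342, 0.94, 0.0, 0.001]
force: [-0.8, -0.1, 0.0]
gripper_width: 0.88
grasp_force: 0.0
```

```bash
sed -i 's/z<.05)/z<.058)/' w.py; python3 mv.py .489 .291 .08 220; python3 w.py w9
```

```text
t 43.7 now [0.451  0.2603 0.2013] yaw 220.03 tilt 0.08 F [-0.8 -0.1  0. ] grip 0.88 0.0
twist units 0.0  shift units x,y,z [-1.63 -0.03  4.04]
table 0.0007663054604555852
y [82. 18.] (array([439.7,  43.3]), array([15.7, 20.2]), -45.8) z [0.0376 0.0814 0.0873]
y [ 14. 374.] (array([675.7, 170.4]), array([ 20.4, 387.8]), -6.3) z [0.0553 0.0563 0.2795]
r [280. 226.] (array([456.9, 264.9]), array([ 8.1, 36.5]), -50.3) z [0.1097 0.1107 0.1117]
white [282. 196.] (array([457.7, 265.2]), array([ 60. , 119.2]), 39.1) z [0.0529 0.0546 0.0558]
white [107. 186.] (array([566. , 121.5]), array([45.3, 49.2]), 60.6) z [0.0332 0.0465 0.0497]
```

step_arm(steps=[[[-0.26,-0.01,0,0.08],[0,0,1,0],[0,0,1,0],[0,0,1,0],[0,0,0.7,0],[0,0,0.4,0],[0,0,0,0],[0,0,0,0]]])

```text
time: 44.55
position: [0.4571, 0.265, 0.0779]
ee_rot: [-0.338, 0.941, -0.0, 0.0]
force: [-0.1, -0.4, -0.4]
gripper_width: 0.88
grasp_force: 0.0
```

step_arm(steps=[[[0,0,0,0],[0,0,0,0],[0,0,0,0],[0,0,0,0],[0,0,0,0],[0,0,0,0],[0,0,0,0],[0,0,0,0]]], claw=20, newtons=40)

```text
time: 45.35
position: [0.4577, 0.2654, 0.0792]
ee_rot: [-0.338, 0.941, 0.0, 0.001]
force: [-1.2, 0.6, 6.3]
gripper_width: 0.456
grasp_force: 41.5
```

step_arm(steps=[[[0,0,-0.2,0],[0.6,0,0,0],[0.7,0,0,0],[0.7,0,0,0],[0.7,0,-0.4,0],[0,0,-1,0],[0,0,-1,0],[0,0,-1,0],[0,0,-1,0],[0,0,-1,0],[0,0,0,0],[0,0,0,0]]])

```text
time: 46.55
position: [0.3939, 0.2132, 0.2447]
ee_rot: [-0.338, 0.941, -0.0, -0.0]
force: [-0.0, 0.7, -3.7]
gripper_width: 0.458
grasp_force: 41.3
```

```bash
python3 mv.py .4565 .1075 .253 174.8
```

```text
t 46.55 now [0.3939 0.2132 0.2447] yaw 219.47 tilt 0.05 F [-0.   0.7 -3.7] grip 0.458 41.3
twist units 6.5  shift units x,y,z [-2.4  -3.32 -0.28]
```

step_arm(steps=[[[0,0,-0.28,0.81],[0,0,0,0.81],[0,0,0,0.81],[0,0,0,0.81],[0,0,0,0.81],[0,0,0,0.81],[0,0,0,0.82],[0,0,0,0.82],[0,0,0,0],[0,0,0,0]]])

```text
time: 47.55
position: [0.3933, 0.213, 0.2517]
ee_rot: [0.045, 0.999, -0.001, -0.002]
force: [-0.3, -0.3, -4.0]
gripper_width: 0.462
grasp_force: 41.3
```

step_arm(steps=[[[-0.6,-0.81,0,0],[-0.6,-0.81,0,0],[-0.6,-0.81,0,0],[-0.6,-0.8,0,0],[0,0,0,0],[0,0,0,0],[0,0,0,0]]])

```text
time: 48.25
position: [0.4566, 0.1108, 0.2534]
ee_rot: [0.045, 0.999, 0.0, -0.001]
force: [0.1, 0.3, -2.8]
gripper_width: 0.463
grasp_force: 42.0
```

```bash
python3 mv.py .5606 .1006 .253 174.8
python3 - <<'E'
from h import *
from station import bot
d=np.array([.9959,-.0906]);n=np.array([.0906,.9959])
for c in("scene","top","wrist"):
    f=bot.grab_frame(c);P=cloud(f);H=hsv(f);h,s,v=[H[...,i] for i in range(3)];z=P[...,2];red=((h<6)|(h>174))&(s>140)
    p=P[red&(z>.24)&(z<.3)&(P[...,0]<.5)&(P[...,0]>.3)]
    if len(p)>20: print(c,len(p),"handle",rect(np.c_[p[:,:2]@d,p[:,:2]@n]),"top z",np.percentile(p[:,2],98).round(4))
    p=P[red&(z>.24)&(z<.3)&(P[...,0]>.58)&(P[...,0]<.67)]
    if len(p)>20: print(c,"peg ac",np.median(p[:,:2]@n),len(p))
E
```

```text
t 48.25 now [0.4566 0.1108 0.2534] yaw 174.86 tilt 0.08 F [ 0.1  0.3 -2.8] grip 0.463 42.0
twist units 0.01  shift units x,y,z [-3.48 -0.02  0.01]
scene 60 handle (array([446.9, 152.4]), array([ 9.9, 36.7]), -86.3) top z 0.2878
scene peg ac 0.15040049058124205 108
top peg ac 0.1517569151813451 119
wrist 2770 handle (array([444.1, 152.1]), array([10.6, 39.2]), 89.7) top z 0.2862
```

step_arm(steps=[[[-0.6,-0.03,0,0],[-0.7,0,0,0],[-0.7,0,0,0],[-0.7,0,0,0],[-0.7,0,0,0],[-0.5,0,0,0],[0,0,0,0],[0,0,0,0]]])

```text
time: 49.2
position: [0.5731, 0.0993, 0.2538]
ee_rot: [0.045, 0.999, -0.0, -0.001]
force: [-0.1, 0.9, -2.3]
gripper_width: 0.461
grasp_force: 42.0
```

```bash
python3 mv.py .6242 .0951 .253 174.8; python3 c.py h3 r
```

```text
t 49.2 now [0.5731 0.0993 0.2538] yaw 174.84 tilt 0.07 F [-0.1  0.9 -2.3] grip 0.461 42.0
twist units 0.01  shift units x,y,z [-1.71  0.01  0.03]
```

View pics/h3.png

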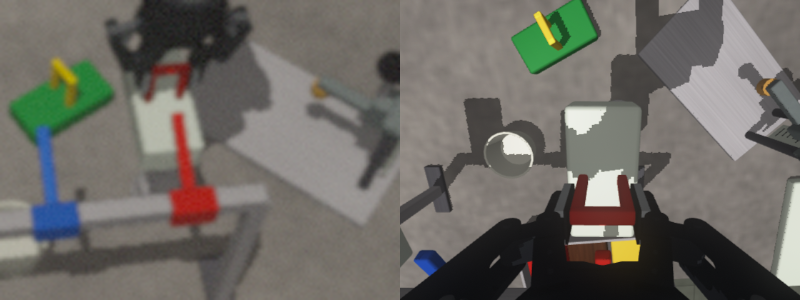

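The view shows the handle centred (603,215) ahead of the red peg's tip (603,257), and (168,85) against (178,120) in the left crop. I go in.

step_arm(steps=[[[-0.3,0,0,0],[-0.3,0,0,0],[-0.3,0,0,0],[-0.3,0,0,0],[-0.3,0,0,0],[-0.21,0,0,0],[0,0,0,0],[0,0,0,0]]])

```text
time: 50.1
position: [0.6247, 0.0941, 0.2539]
ee_rot: [0.046, 0.999, 0.0, -0.0]
force: [-0.5, 0.4, -2.6]
gripper_width: 0.464
grasp_force: 42.0
```

step_arm(steps=[[[0,0,0.14,0],[-0.2,0,0.07,0],[-0.2,0,0.07,0],[-0.2,0,0.07,0],[-0.2,0,0.07,0],[0,0,0.06,0],[0,0,0,0],[0,0,0,0]]])

```text
time: 50.9
position: [0.6485, 0.092, 0.2396]
ee_rot: [0.045, 0.999, -0.0, -0.0]
force: [0.6, -0.8, -2.9]
gripper_width: 0.457
grasp_force: 42.0
```

step_arm(steps=[[[0,0,0.03,0],[0,0,0,0]]])

```text
time: 51.1
position: [0.6485, 0.092, 0.2389]
ee_rot: [0.045, 0.999, -0.0, 0.0]
force: [0.5, -0.3, -3.5]
gripper_width: 0.46
grasp_force: 42.0
```

step_arm(steps=[[[0,0,0.03,0],[0,0,0,0]]])

```text
time: 51.3
position: [0.6487, 0.092, 0.2385]
ee_rot: [0.045, 0.999, 0.0, 0.0]
force: [-0.4, 0.4, -1.2]
gripper_width: 0.462
grasp_force: 42.3
```

step_arm(steps=[[[0,0,0.04,0],[0,0,0,0]]])

```text
time: 51.5
position: [0.649, 0.092, 0.2382]
ee_rot: [0.045, 0.999, 0.0, 0.001]
force: [-1.3, 0.3, 3.8]
gripper_width: 0.46
grasp_force: 42.7
```

step_arm(steps=[[[0,0,0,0],[0,0,0,0],[0,0,0,0],[0,0,0,0],[0,0,0,0],[0,0,0,0]]], claw=62)

```text
time: 52.1
position: [0.6486, 0.0919, 0.2366]
ee_rot: [0.045, 0.999, -0.0, -0.0]
force: [-1.1, -0.4, -0.3]
gripper_width: 0.721
grasp_force: 0.0
```

step_arm(steps=[[[0,0,-0.4,0],[0,0,-0.6,0],[0,0,-0.7,0],[0,0,-0.8,0],[0,0,-0.8,0],[0,0,0,0],[0,0,0,0],[0,0,0,0]]])

```text
time: 52.9
position: [0.6482, 0.0919, 0.3345]
ee_rot: [0.045, 0.999, -0.0, -0.001]
force: [0.3, -1.0, 0.0]
gripper_width: 0.725
grasp_force: 0.0
```

step_arm(steps=[[[0.8,0,0,0],[0.8,0,0,0],[0.8,0,0,0],[0.8,0,0,0],[0.8,0,0,0],[0.8,0,0,0],[0,0,0,0],[0,0,0,0],[0,0,0,0],[0,0,0,0]]])

```text
time: 53.9
position: [0.5056, 0.1049, 0.3351]
ee_rot: [0.046, 0.999, -0.0, -0.001]
force: [-0.5, 0.2, 1.0]
gripper_width: 0.727
grasp_force: 0.0
```

Run:
```python
from h import *
from station import bot
d=np.array([.9959,-.0906]);n=np.array([.0906,.9959])
f=bot.grab_frame("scene");P=cloud(f);z=P[...,2]
g=np.array([.489,.291]);q=P[...,:2]-g;gx=q@[.755,.656];gy=q@[-.656,.755]
m=(abs(gx-.105)<.015)&(abs(gy)<.015)&(z>.1);print("pad z",np.median(z[m]))
cv2.imwrite("pics/fin.png",cv2.resize(f["img"][130:310,180:480,::-1],(800,480),interpolation=2))
```

```text
pad z 0.19697614744711867
```

View pics/fin.png

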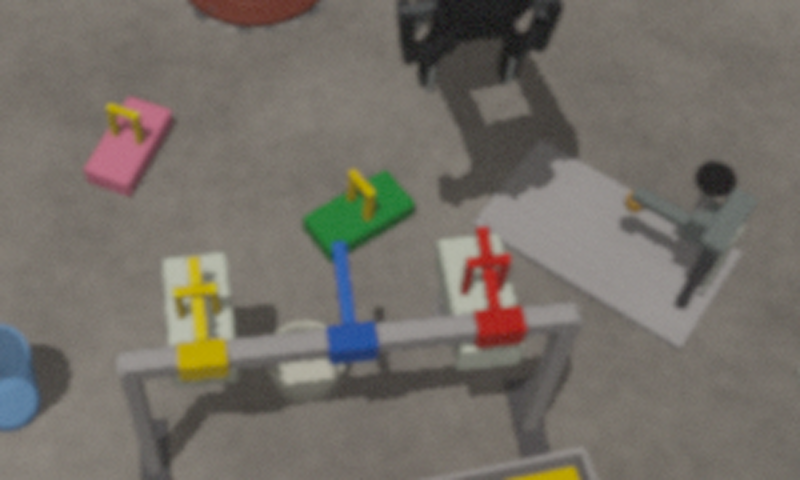

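The final crop shows yellow hanging at (197,300) and red at (487,265). The gauge looks up, with its pad at (716,178). I check the pad height, then hand in.

Run:
```python
from h import *
from station import bot
f=bot.grab_frame("scene");P=cloud(f);z=P[...,2];v=hsv(f)[...,2]
m=(v<60)&(z>.18)&(z<.22)&(abs(P[...,0]-.569)<.03)&(abs(P[...,1]-.359)<.03)
pz=np.median(z[m]);print(pz,m.sum())
if pz>.2: print(bot.sign_off())
```

```text
0.20169633754866356 131
the job is handed in; nothing more can be done
None
```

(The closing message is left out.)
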